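# Fit a fresh gas-drying cartridge, purge and put the dryer on line

### The job

Fit the fresh orange cartridge to the bench gas dryer: line its lugs up with the slots of the socket on top, push it down flush and twist it clockwise to the stop. Only then lift the valve lever out of the red (shut) notch and let it down into the yellow (purge) notch, give it three seconds there, lift it again and let it down fully into the green (run) notch. Leave the spent dark-green cartridge, the timer and the dishes where they stand.

Things in the scene. Friction and masses are not known exactly. Their poses are not given: they have to be found in the camera images.
- dryer: Bench gas dryer, fixed: base 160 (x) x 170 (y) x 57 mm, on it a white valve housing with a 30-degree sloping panel at the front (-x), pillar at the back, aluminium head (z 179 to 217 mm, x -42 to 84, y -50 to 50) overhanging the panel, steel socket 82 mm across on the head. Origin on the worktop below the socket's axis; x from the lever side to the back, y left seen from the lever side, z up.
- socket (a point): Centre of the socket's flat rim, 241 mm above the worktop; axes as the dryer's. Chamfered bore 44.5 mm. Two opposite slots 14 mm wide through the 8.5 mm rim ledge, on a line 60 degrees counter-clockwise from above from the dryer's x (white bars). Under the ledge the lugs turn 60 degrees clockwise to hard stops, the lug line then along the dryer's x (green dots); the other way is blocked.
- fresh_cartridge: Fresh cartridge, loose, 0.18 to 0.29 kg, 110 mm tall, upright: orange tube, aluminium lower cap, black top cap (60 mm across). Origin: centre of underside. 40 mm spigot up to the shoulder at z 22.5 mm; lugs at +x and -x, 54 mm over tips, 9 wide, z 6 to 12. Black grip bar with yellow line along x: 54 x 16 mm, z 84 to 110; pinch its 16 mm. Half turn makes no difference.
- spent_cartridge: Spent cartridge, loose, same shape and size as the fresh one but with a dark-green tube. Not to be moved.
- pivot (a point): The lever's pivot, inside the housing at x -4, y 0, z 67 mm of the dryer's frame. Axes: x = pivot axis, up the panel, (0.866, 0, 0.5) in the dryer's frame; z = the lever's direction at angle 0, (-0.5, 0, 0.866), i.e. leaning 30 degrees to the front; y as the dryer's. Head and cartridge stand over the lever: reach the knob with the gripper tilted likewise, 25 to 40 degrees, wrist to the front.
- knob (a point): Centre of the lever's black ball knob, 30 mm in diameter, on an 8 mm rod, 110 mm from the pivot when the lever is down. Axes: z along the lever outwards, x parallel to the pivot axis. Notched quadrant plates reach 66 mm from the pivot.
- selector (a joint): Lever angle, rad, about the pivot axis: 0 along the pivot point's z; grows as the knob swings to the dryer's -y (right, seen from the lever side). Notches: -0.40 shut (red dot, left), 0 purge (yellow dot, middle), +0.40 run (green dot, right); end stops at 0.42 either way. When lifted it stays where it is left; swinging takes about 1 N at the knob.
- lift (a joint): How far the lever is pulled out along its own length, m: 0 = its cross pin sits at the bottom of a notch; at most 0.024. The notches are 12 mm deep with chamfered mouths (from up to 4 mm aside at the pin, 7 mm at the knob, it finds its way in). Pull out 14 to 20 mm to swing. A spring and its weight draw it in with 3 to 5 N.
- lab_timer: White wedge-shaped lab timer, 42 x 66 x 32 mm, loose bystander; origin under its centre.
- petri_stack: Stack of petri dishes, 62 mm across, 65 mm tall, loose bystander; origin under its centre.
Things that resemble listed ones, but are neither listed nor needed, are in the scene too. Leave any blue or turquoise look-alike of the fresh_cartridge alone.

How it is judged:
By the outcome, as a careful person would: the job done as asked, in the order asked, and still so for the second after the job is handed in, with the robot touching nothing.
It also fails if it takes over 72 s, if anything falls off the work surface, if the arm or the gripper's body presses on something with over 40 N, if the wrist force passes 120 N, or if a joint passes its speed limit or range.

### The arm

A 7-joint arm with a two-finger parallel gripper is mounted at the origin on a cart in front of the work surface, level with it; the furniture and walls round the work are solid. World frame = base frame: x ahead of the robot, y to its left, z up, the work surface at z = 0. Lengths are in m, angles in rad, forces in N, time in s.
With the tool pointing down it reaches from about 0.425 to 0.975 m from the base axis. Payload 16.7 kg.
Tool frame: the origin (TCP) lies midway between the tips of the shut fingers; the grasp point (between the pads) lies manip.grip_point_offset behind it (manip.grip_point_offset is the distance from the TCP to the grasp point, in m); z points along the fingers, y is the line along which they close (so a half turn about z gives the same grasp; the last joint's range is limited). The gripper opens to 85 mm and grips with 20 to 120 N. Pads are 22 mm wide; open, the fingers measure 114 mm over their backs; the gripper's body (76 mm by 85 mm) begins 54 mm behind the grasp point. The pads swing forward as they close: fully open they stand 13 mm farther back than shut.
Start: joints at [0.961, 0.426, 0.074, 1.606, -0.034, 1.111, -0.067], TCP at [0.3, -0.605, 0.231] pointing down, gripper open.
Joint ranges: [-2.85, 2.85], [-0.5, 2.14], [-1.23, 1.37], [0.21, 2.46], [-1.02, 4.16], [0.16, 2.05], [-2.73, 2.73]. Speed limits (rad/s): [1.89, 1.89, 2.39, 2.39, 3.01, 3.01, 3.01].

### API

Orientations are given as [roll, pitch, yaw] about the fixed x, y, z axes, in that order (R = Rz(yaw) Ry(pitch) Rx(roll)).
In Python, from rig import manip gives the robot as it stands.
- The arm moves only by the tool jog_arm, never from a script. Its argument "steps" is a list of rows, each a list of 6 numbers: the shift along the tool's x, y, z normalised to -1 to 1, where 1 is 20 cm, then the turn, a rotation vector about the tool's x, y, z normalised to -1 to 1, where 1 is pi rad. A call has exactly 5 rows; each row shifts and turns the commanded pose from where the row before left it, along the tool's axes as they then stand; what a row does not reach is not made up. A row lasts 1/10 s, in which the tool goes at most 50 mm and 8.59 degrees, less where a joint would pass 70% of its speed; a pose out of reach is approached as far as the arm can. A call with a number of a shift or a turn outside -1 to 1 is refused whole. A call with a gripper value outside its range is refused whole. "gripper" is the closure, from -1 (fully open) to 1 (shut), set as the call begins (left out, the last holds). The fingers move at their own pace and stop on an object; "squeeze" is the grip in N (left out, the last holds). Time passes only in rows, so rows that do not move let the fingers close, or fill a call up. It gives the time, the measured TCP pose, the force, the opening and the grip force at its end, in the units of the state.
- manip.state(): the state, without advancing time (a new reading comes with each control period).
- manip.grab_frame(name): name is "scene" or "top" or "wrist"; returns a dict with "img" (420x560x3 uint8, blue, green, red), "z_map" (420x560 float32, m along the optical axis (not along the pixel's ray), 0 where there is no reading), "fx", "fy", "cx", "cy" (pixels), "pose" (4x4, takes a point from camera to world coordinates). Camera axes: x right, y up, looking along -z (the intrinsics and any distortion apply to the point x, -y, -z); pixel columns grow to the right and rows downward; lengths in m; the calibration is good to about 2 mm. A picture is of the moment at which its call begins.
- manip.hand_in(): hands the job in; it is judged then, once.
The state is a dict: "time": time; "joints": joint angles; "qd": joint speeds; "joint_torque": joint torques, N m; "tcp_pos": TCP position; "eef_rot": TCP orientation; "ft_force": force on the tool from outside, world axes, zero at the start; "moment": the same for the moment, N m; "width": opening from 0.0 (shut) to 1.0 (fully open); "finger_force": force on a finger pad.
Only numpy, scipy, OpenCV 4.12 (cv2) and the standard library are available. Lean on these libraries where they do the work, as an engineer would, in place of code of your own. Each camera call takes 0.05 s, during which the arm holds its last target. There are 200 camera calls.

## Working session

There is one attempt and no reset: what is moved stays moved. The work goes in short steps, Python scripts to look and compute and a tool call to move; the robot and the scene stay as the last step left them, time stands still between calls to the robot, and variables do not carry over. Pictures are saved under pics/ and viewed, at most 13 in all, crops included, and the job is handed in when it is done.

Besides the shell and the picture viewer there is one more tool, called after "Call:" as name([rows], argument=value, ...), one row to a line, values as JSON. jog_arm: Moves the arm, as the interface text tells. Its arguments: {"type":"object","properties":{"steps":{"type":"array"},"gripper":{"type":"number"},"squeeze":{"type":"number"}},"required":["steps"]}

```bash
mkdir -p pics; ls
cat > h.py <<'E'
import numpy as np,cv2
from scipy.spatial.transform import Rotation as R
from rig import manip
def grab(n):
    f=manip.grab_frame(n); return f
def pts(f):
    z=f["z_map"];v,u=np.indices(z.shape)
    c=np.stack([(u-f["cx"])/f["fx"]*z,-(v-f["cy"])/f["fy"]*z,-z],-1)
    P=np.array(f["pose"]);return c@P[:3,:3].T+P[:3,3]
def ray(f,u,v,h):
    P=np.array(f["pose"]);d=P[:3,:3]@np.array([(u-f["cx"])/f["fx"],-(v-f["cy"])/f["fy"],-1]);o=P[:3,3]
    return o+d*(h-o[2])/d[2]
E
python3 - <<'E'
from h import *
print(manip.grip_point_offset, manip.state())
for n in("scene","top"):
    f=grab(n);print({k:f[k] for k in f if k not in("img","z_map")});cv2.imwrite(f"pics/{n}0.png",f["img"]);np.savez(f"{n}0.npz",**f)
E
```

```text
pics
0.0187 {'time': 0.0, 'joints': array([ 0.96048184,  0.42676397,  0.0738638 ,  1.60662162, -0.03410644,
        1.11079551, -0.06710177]), 'qd': array([ 0.00223098,  0.00042546, -0.00039675,  0.00066433,  0.00144235,
        0.00036571,  0.00028675]), 'joint_torque': array([-3.69223140e-03, -9.49827003e+01,  3.75895545e+00, -4.63502383e+01,
        1.91886438e-02,  1.02884369e-02,  1.24025005e-04]), 'tcp_pos': array([ 0.29994002, -0.60423475,  0.23058321]), 'eef_rot': array([-3.14026795e+00,  1.00414648e-04,  4.60766049e-01]), 'ft_force': array([0.39575432, 0.01616513, 0.14507952]), 'moment': array([ 0.04793957,  0.04550468, -0.00111711]), 'finger_force': 0.0, 'width': 0.9998111852282979}
{'fx': 502.8438230755777, 'fy': 502.8438230755777, 'cx': 275.7740378989087, 'cy': 200.10304455681413, 'pose': array([[ 0.72340276,  0.27998888, -0.63110591, -0.58517894],
       [-0.69041937,  0.28927162, -0.66305582, -1.01721938],
       [-0.00308722,  0.91538416,  0.40256964,  0.85193671],
       [ 0.        ,  0.        ,  0.        ,  1.        ]])}
{'fx': 480.5903424548199, 'fy': 480.5903424548199, 'cx': 273.12303333974495, 'cy': 210.62542466002304, 'pose': array([[ 0.28795152,  0.89268131, -0.34670448, -0.01070715],
       [-0.9575855 ,  0.26436584, -0.11463293, -0.02441763],
       [-0.01067385,  0.36500791,  0.93094323,  1.52331086],
       [ 0.        ,  0.        ,  0.        ,  1.        ]])}
```

View pics/scene0.png

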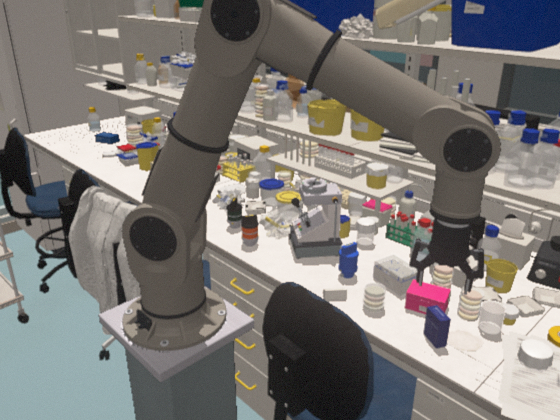

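View pics/top0.png

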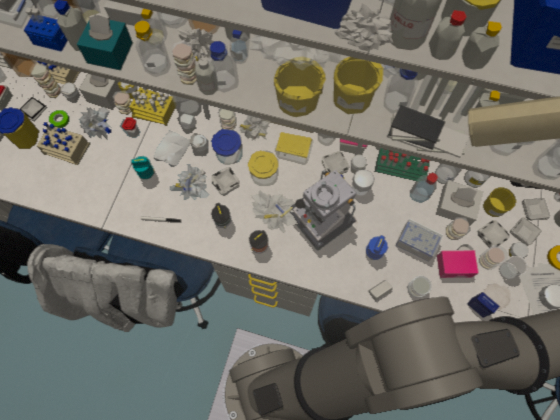

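The scene view shows the orange cartridge at (250,228), the spent one at (234,210) and the dryer at (315,225). In the top view they are at (259,240), (222,215) and (325,205).

Run:
```python
from h import *
t=np.load("top0.npz");s=np.load("scene0.npz")
a=cv2.resize(t["img"][160:270,200:400],(800,440),interpolation=cv2.INTER_CUBIC)
b=cv2.resize(s["img"][165:265,215:375],(256,160),interpolation=cv2.INTER_CUBIC)
cv2.imwrite("pics/c1.png",a)
cv2.imwrite("pics/c2.png",cv2.resize(s["img"][165:265,215:375],(800,500),interpolation=cv2.INTER_CUBIC))
P=pts(t)
for u,v in((259,235),(259,240),(222,211),(325,193),(325,200),(300,213),(345,230),(320,235),(240,270)):print(u,v,P[v,u].round(3))
```

```text
259 235 [0.424 0.168 0.114]
259 240 [0.416 0.166 0.091]
222 211 [0.468 0.304 0.111]
325 193 [0.572 0.005 0.219]
325 200 [ 0.548 -0.     0.224]
300 213 [0.546 0.068 0.073]
345 230 [ 0.549 -0.087  0.024]
320 235 [ 0.491 -0.013  0.077]
240 270 [ 0.33   0.208 -0.011]
```

View pics/c1.png

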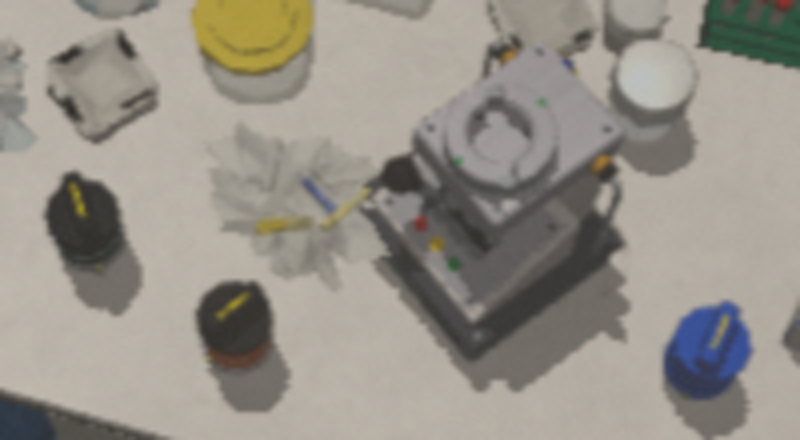

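View pics/c2.png

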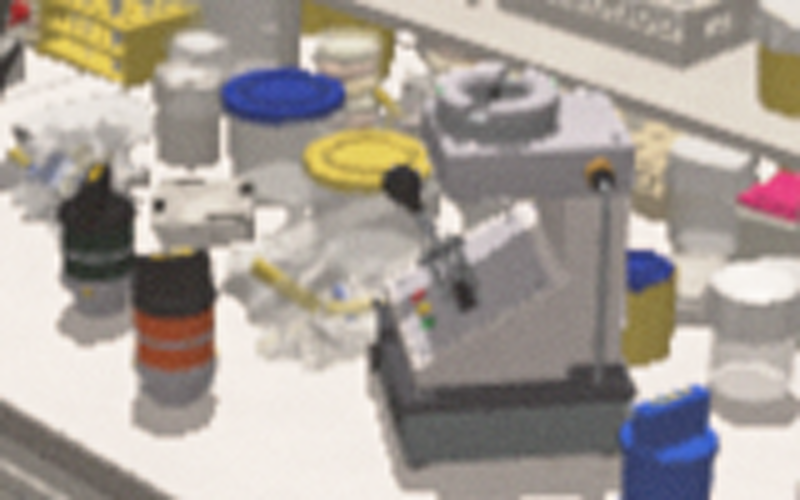

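The crops show, in the top crop, the socket ring at (499,135) with green dots at (457,160) and (541,101), the orange cartridge's yellow line running (219,318)-(249,294), and the lever in the red (left) notch with its knob at (402,174).

Run:
```python
from h import *
t=np.load("top0.npz");s=np.load("scene0.npz")
r=lambda x,y,h:ray(t,200+x/4-.4,160+y/4-.4,h).round(4)
r2=lambda x,y,h:ray(s,215+x/5-.4,165+y/5-.4,h).round(4)
print("socket",r(499,135,.241),"scene",r2(497,100,.241))
a,b=r(457,160,.241),r(541,101,.241);print("dots",a,b,(a+b)/2,np.degrees(np.arctan2(*(b-a)[1::-1])))
a,b=r(219,318,.11),r(249,294,.11);print("bar",a,b,(a+b)/2,np.degrees(np.arctan2(*(b-a)[1::-1])))
print("head corners",[r(*p,.217) for p in((413,150),(500,222),(622,130),(540,48))])
st=manip.state();print(R.from_euler("xyz",st["eef_rot"]).as_matrix().round(3))
f=grab("wrist");T=np.eye(4);T[:3,:3]=R.from_euler("xyz",st["eef_rot"]).as_matrix();T[:3,3]=st["tcp_pos"]
print((np.linalg.inv(T)@f["pose"]).round(3),f["fx"],f["cx"],f["cy"])
```

```text
socket [0.5607 0.0064 0.241 ] scene [ 0.5479 -0.0068  0.241 ]
dots [0.533  0.0305 0.241 ] [ 0.5956 -0.0162  0.241 ] [0.5643  0.00715 0.241  ] -36.72317381929117
bar [0.4087 0.178  0.11  ] [0.434  0.1616 0.11  ] [0.42135 0.1698  0.11   ] -32.95216820284251
head corners [array([0.5417, 0.0647, 0.217 ]), array([ 0.5049, -0.011 ,  0.217 ]), array([ 0.601 , -0.0792,  0.217 ]), array([ 0.6492, -0.0047,  0.217 ])]
[[ 0.896  0.445 -0.001]
 [ 0.445 -0.896  0.001]
 [-0.    -0.001 -1.   ]]
[[ 0.001  0.963  0.27   0.07 ]
 [ 1.    -0.001 -0.001  0.001]
 [-0.001  0.27  -0.963 -0.143]
 [ 0.     0.     0.     1.   ]] 374.9744831267864 287.12335610932377 205.21126531433399
```

```bash
cat >> h.py <<'E'
def rotm(e): return R.from_euler("xyz",e)
def down(yaw): return R.from_euler("xyz",[np.pi,0,np.radians(yaw)])
def plan(wps,p=None,r=None):
    """wps: list of (pos, R, nrows); prints rows, straight segments"""
    st=manip.state(); p=np.array(st["tcp_pos"]) if p is None else p; r=rotm(st["eef_rot"]) if r is None else r
    rows=[]
    for q,rt,n in wps:
        q=np.array(q,float); p0=p.copy(); r0=r; dv=(r0.inv()*rt).as_rotvec()
        for i in range(1,n+1):
            pt=p0+(q-p0)*i/n; rn=r0*R.from_rotvec(dv*i/n)
            # commanded values as rounded, so rounding does not build up
            s=(r.inv().apply(pt-p)/.2).round(3); w=((r.inv()*rn).as_rotvec()/np.pi).round(4)
            rows.append(list(map(float,np.r_[s,w]+0.))); p=p+r.apply(s*.2); r=r*R.from_rotvec(w*np.pi)
    for i in range(0,len(rows),5): print(str(rows[i:i+5]).replace("0.0,","0,"))
E
python3 - <<'E'
from h import *
plan([((.48,-.2,.36),down(86),11),((.44,.165,.26),down(147),9)])
E
```

```text
[[0.155, -0.128, -0.059, 0, 0, -0.0301], [0.166, -0.113, -0.058, -0.0001, 0, -0.0301], [0.177, -0.097, -0.059, 0, 0, -0.0301], [0.185, -0.08, -0.059, 0, -0.0001, -0.0301], [0.191, -0.062, -0.058, 0, 0, -0.0301]]
[[0.196, -0.044, -0.059, -0.0001, 0, -0.0301], [0.2, -0.024, -0.059, 0, 0, -0.0301], [0.201, -0.006, -0.058, 0, 0, -0.0301], [0.201, 0.013, -0.059, 0, 0, -0.0301], [0.198, 0.032, -0.059, -0.0001, 0, -0.0301]]
[[0.195, 0.05, -0.059, 0, -0.0001, -0.0301], [0.201, -0.036, 0.056, 0, 0, -0.0377], [0.203, -0.013, 0.055, 0, 0, -0.0376], [0.204, 0.012, 0.056, 0, 0, -0.0377], [0.201, 0.036, 0.055, 0, 0, -0.0376]]
[[0.195, 0.059, 0.056, 0, 0, -0.0377], [0.187, 0.082, 0.055, 0, 0, -0.0376], [0.176, 0.103, 0.056, 0, 0, -0.0377], [0.162, 0.124, 0.056, 0, 0, -0.0377], [0.147, 0.141, 0.055, 0, 0, -0.0376]]
```

Call:
jog_arm([
  [0.155,-0.128,-0.059,0,0,-0.03],
  [0.166,-0.113,-0.058,0,0,-0.03],
  [0.177,-0.097,-0.059,0,0,-0.03],
  [0.185,-0.08,-0.059,0,0,-0.03],
  [0.191,-0.062,-0.058,0,0,-0.03],
], gripper=-1)

```text
time: 0.65
tcp_pos: [0.3824, -0.4192, 0.2903]
eef_rot: [-3.141, 0.0, 0.936]
ft_force: [0.6, -0.5, -0.2]
width: 1.0
finger_force: 0.0
```

Call:
jog_arm([
  [0.196,-0.044,-0.059,0,0,-0.03],
  [0.2,-0.024,-0.059,0,0,-0.03],
  [0.201,-0.006,-0.058,0,0,-0.03],
  [0.201,0.013,-0.059,0,0,-0.03],
  [0.198,0.032,-0.059,0,0,-0.03],
])

```text
time: 1.15
tcp_pos: [0.4645, -0.2357, 0.3492]
eef_rot: [-3.142, 0.0, 1.407]
ft_force: [0.2, -0.5, -0.0]
width: 1.001
finger_force: 0.0
```

Call:
jog_arm([
  [0.195,0.05,-0.059,0,0,-0.03],
  [0.201,-0.036,0.056,0,0,-0.0377],
  [0.203,-0.013,0.055,0,0,-0.0377],
  [0.204,0.012,0.056,0,0,-0.0377],
  [0.201,0.036,0.055,0,0,-0.0377],
])

```text
time: 1.65
tcp_pos: [0.4628, -0.0367, 0.3157]
eef_rot: [-3.142, 0.0, 1.976]
ft_force: [1.7, 0.6, -0.7]
width: 1.0
finger_force: 0.0
```

Call:
jog_arm([
  [0.195,0.059,0.056,0,0,-0.0377],
  [0.187,0.082,0.055,0,0,-0.0377],
  [0.176,0.103,0.056,0,0,-0.0377],
  [0.162,0.124,0.056,0,0,-0.0377],
  [0.147,0.141,0.055,0,0,-0.0377],
])

```text
time: 2.15
tcp_pos: [0.4412, 0.166, 0.2602]
eef_rot: [3.141, 0.0, 2.568]
ft_force: [1.2, -0.1, -0.6]
width: 0.999
finger_force: 0.0
```

Run:
```python
from h import *
f=grab("wrist");np.savez("w1.npz",**f)
im=f["img"];hsv=cv2.cvtColor(im,cv2.COLOR_BGR2HSV)
P=pts(f)
m=((hsv[...,0]>18)&(hsv[...,0]<38)&(hsv[...,1]>130)&(hsv[...,2]>90)).astype(np.uint8)
n,l,s,c=cv2.connectedComponentsWithStats(m)
for i in range(1,n):
    if s[i,4]<40: continue
    v,u=np.nonzero(l==i); q=P[v,u]; 
    (cx,cy),sz,an=cv2.minAreaRect(np.c_[u,v].astype(np.float32)); 
    d=cv2.fitLine(np.c_[u,v].astype(np.float32),cv2.DIST_L2,0,.01,.01).ravel()
    a=ray(f,d[2]-20*d[0],d[3]-20*d[1],.11);b=ray(f,d[2]+20*d[0],d[3]+20*d[1],.11)
    print(s[i],c[i].round(1),sz,np.median(q,0).round(4),ray(f,cx,cy,.11).round(4),np.degrees(np.arctan2(*(b-a)[1::-1])))
cv2.imwrite("pics/w1.png",im)
```

```text
[453 106  37  19 218] [471.  115.1] (38.604095458984375, 5.646176815032959) [0.4699 0.314  0.1112] [0.4702 0.3145 0.11  ] 35.4843881442605
[275 144   6  38 124] [277.1 161.1] (37.0, 5.0) [0.4192 0.1715 0.1114] [0.4208 0.1708 0.11  ] 146.10264075511148
[318 224  16  21 193] [325.4 234.2] (10.811030387878418, 20.692079544067383) [0.5055 0.1677 0.0746] [0.4922 0.1713 0.11  ] 120.86488253549904
[ 464  295   66   46 1391] [499.5 314.1] (76.00579071044922, 28.19968032836914) [0.655  0.2672 0.0883] [0.6397 0.2627 0.11  ] 24.305499353888962
[215 318  11  12 108] [220.1 323.4] (11.0, 10.0) [0.5263 0.0335 0.0813] [0.5139 0.0485 0.11  ] 120.41816493115932
```

View pics/w1.png

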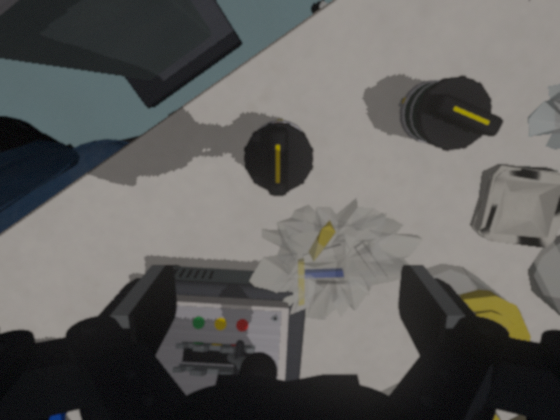

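The wrist view shows the orange cartridge with its yellow line at (277,161). The spent one is at (452,110) and the lever panel, with green, yellow and red dots, is at (220,324).

Run:
```python
from h import *
plan([((.4203,.171,.13),down(146.1),5),((.4203,.171,.088),down(146.1),3)])
```

```text
[[0.015, -0.011, 0.129, 0.0001, -0.0001, 0.002], [0.016, -0.012, 0.129, 0.0001, -0.0001, 0.0021], [0.015, -0.011, 0.129, 0.0001, -0.0002, 0.002], [0.015, -0.012, 0.129, 0, -0.0001, 0.002], [0.016, -0.011, 0.129, 0.0001, -0.0001, 0.0021]]
[[0, 0, 0.07, 0, 0, 0.0], [0, 0, 0.07, 0, 0, 0.0], [0, 0, 0.07, 0, 0, 0.0]]
```

Call:
jog_arm([
  [0.015,-0.011,0.129,0,0,0.002],
  [0.016,-0.012,0.129,0,0,0.002],
  [0.015,-0.011,0.129,0,0,0.002],
  [0.015,-0.012,0.129,0,0,0.002],
  [0.016,-0.011,0.129,0,0,0.002],
])

```text
time: 2.7
tcp_pos: [0.4224, 0.1635, 0.1306]
eef_rot: [3.141, -0.0, 2.531]
ft_force: [0.3, -0.9, 0.4]
width: 1.001
finger_force: 0.0
```

Call:
jog_arm([
  [0,0,0.07,0,0,0],
  [0,0,0.07,0,0,0],
  [0,0,0.07,0,0,0],
  [0,0,0,0,0,0],
  [0,0,0,0,0,0],
])

```text
time: 3.2
tcp_pos: [0.4228, 0.1639, 0.0897]
eef_rot: [3.142, -0.0, 2.532]
ft_force: [-0.1, 0.1, -0.4]
width: 1.0
finger_force: 0.0
```

Call:
jog_arm([
  [0,0,0,0,0,0],
  [0,0,0,0,0,0],
  [0,0,0,0,0,0],
  [0,0,0,0,0,0],
  [0,0,0,0,0,0],
], gripper=1, squeeze=80)

```text
time: 3.7
tcp_pos: [0.423, 0.1639, 0.0899]
eef_rot: [3.141, 0.0, 2.532]
ft_force: [0.9, -1.1, 0.9]
width: 0.168
finger_force: 77.8
```

Call:
jog_arm([
  [0,0,0,0,0,0],
  [0,0,0,0,0,0],
  [0,0,0,0,0,0],
  [0,0,0,0,0,0],
  [0,0,0,0,0,0],
])

```text
time: 4.2
tcp_pos: [0.4229, 0.1639, 0.0897]
eef_rot: [3.141, 0.0, 2.532]
ft_force: [1.5, 1.2, 5.1]
width: 0.169
finger_force: 79.2
```

Run:
```python
from h import *
print(manip.state()["joints"].round(2))
plan([((.423,.164,.12),down(145.1),2),((.44,.16,.36),down(145.1),7),((.515,.105,.36),down(205),9)])
```

```text
[ 0.06  0.33 -0.65  2.18  0.3   0.72  0.16]
[[0, 0, -0.076, 0.0001, 0, -0.0001], [0, 0.001, -0.075, 0.0001, 0.0001, 0.0], [-0.012, 0.005, -0.171, 0, 0, 0.0], [-0.011, 0.004, -0.172, 0, 0, 0.0], [-0.012, 0.005, -0.171, 0, 0, 0.0]]
[[-0.011, 0.004, -0.172, 0, 0, 0.0], [-0.012, 0.005, -0.171, 0, 0, 0.0], [-0.012, 0.004, -0.172, 0, 0, 0.0], [-0.011, 0.005, -0.171, 0, 0, 0.0], [-0.052, -0.001, 0, 0, 0, -0.037]]
[[-0.051, -0.007, 0, 0, 0, -0.037], [-0.05, -0.013, 0, 0, 0, -0.0369], [-0.048, -0.019, 0, 0, 0, -0.037], [-0.046, -0.024, 0, 0, 0, -0.037], [-0.042, -0.03, 0, 0, 0, -0.037]]
[[-0.039, -0.034, 0, 0, 0, -0.037], [-0.035, -0.038, 0, 0, 0, -0.0369], [-0.03, -0.042, 0, 0, 0, -0.037]]
```

Call:
jog_arm([
  [0,0,-0.076,0,0,0],
  [0,0.001,-0.075,0,0,0],
  [-0.012,0.005,-0.171,0,0,0],
  [-0.011,0.004,-0.172,0,0,0],
  [-0.012,0.005,-0.171,0,0,0],
])

```text
time: 4.7
tcp_pos: [0.4292, 0.1618, 0.2233]
eef_rot: [-3.14, -0.001, 2.532]
ft_force: [0.5, -0.7, -2.1]
width: 0.167
finger_force: 78.4
```

Call:
jog_arm([
  [-0.011,0.004,-0.172,0,0,0],
  [-0.012,0.005,-0.171,0,0,0],
  [-0.012,0.004,-0.172,0,0,0],
  [-0.011,0.005,-0.171,0,0,0],
  [-0.052,-0.001,0,0,0,-0.037],
])

```text
time: 5.2
tcp_pos: [0.4486, 0.1548, 0.3635]
eef_rot: [3.139, 0.004, 2.649]
ft_force: [0.2, 0.2, -3.3]
width: 0.165
finger_force: 78.4
```

Call:
jog_arm([
  [-0.051,-0.007,0,0,0,-0.037],
  [-0.05,-0.013,0,0,0,-0.037],
  [-0.048,-0.019,0,0,0,-0.037],
  [-0.046,-0.024,0,0,0,-0.037],
  [-0.042,-0.03,0,0,0,-0.037],
])

```text
time: 5.7
tcp_pos: [0.4894, 0.1225, 0.359]
eef_rot: [-3.141, -0.002, -3.049]
ft_force: [-0.7, -0.6, -2.2]
width: 0.168
finger_force: 78.2
```

Call:
jog_arm([
  [-0.039,-0.034,0,0,0,-0.037],
  [-0.035,-0.038,0,0,0,-0.037],
  [-0.03,-0.042,0,0,0,-0.037],
  [0,0,0,0,0,0],
  [0,0,0,0,0,0],
])

```text
time: 6.2
tcp_pos: [0.5142, 0.1049, 0.3592]
eef_rot: [3.141, -0.001, -2.709]
ft_force: [0.1, 0.8, -2.2]
width: 0.167
finger_force: 78.4
```

Run:
```python
from h import *
print(manip.state())
f=grab("wrist");np.savez("w2.npz",**f);cv2.imwrite("pics/w2.png",f["img"])
f=grab("top");np.savez("t2.npz",**f);f=grab("scene");np.savez("s2.npz",**f)
```

```text
{'time': 6.2, 'joints': array([ 0.30790379,  0.13836495, -0.69500869,  1.73451626,  0.09106059,
        1.30286326,  1.5969659 ]), 'qd': array([-0.00443552, -0.01035089, -0.00463608,  0.00041752, -0.00237166,
        0.00056147, -0.00709679]), 'joint_torque': array([ 9.48971026e-01, -5.72295427e+01, -3.30920666e+00, -5.10668743e+01,
        2.05347310e-01,  2.78077976e-03,  7.14416541e-01]), 'tcp_pos': array([0.51420788, 0.10491691, 0.35919296]), 'eef_rot': array([ 3.14089194e+00, -1.23568461e-03, -2.70875534e+00]), 'ft_force': array([ 0.13031898,  0.8451389 , -2.18147932]), 'moment': array([0.01009282, 0.01120352, 0.03942487]), 'finger_force': 78.41469883918762, 'width': 0.166722774902281}
```

View pics/w2.png

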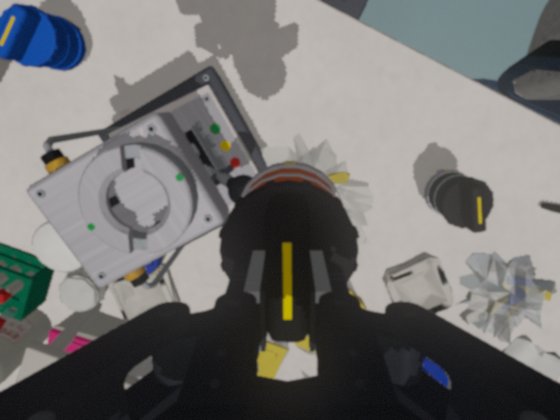

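```bash
cat > meas.py <<'E'
from h import *
def dots(f,box=None):
    hsv=cv2.cvtColor(f["img"],cv2.COLOR_BGR2HSV);u0,u1,v0,v1=box
    m=((hsv[...,0]>45)&(hsv[...,0]<85)&(hsv[...,1]>120)&(hsv[...,2]>60)).astype(np.uint8)
    n,l,s,c=cv2.connectedComponentsWithStats(m)
    return [(c[i].round(1),s[i,4]) for i in range(1,n) if s[i,4]>10 and u0<c[i][0]<u1 and v0<c[i][1]<v1]
E
python3 - <<'E'
from meas import *
f=dict(np.load("w2.npz"));st=manip.state()
D=dots(f,(70,200,130,250));print(D)
d=[ray(f,*x[0],.241) for x in D];
if len(d)==2:print("dots",d,(d[0]+d[1])/2,np.degrees(np.arctan2(*(d[1]-d[0])[1::-1])))
P=pts(f)
# rim plane ellipse: points with z near .241 around socket
Z=P[...,2];m=((abs(Z-.241)<.006)).astype(np.uint8);m[:,:70]=0;m[:,215:]=0;m[:130]=0;m[265:]=0
cs,_=cv2.findContours(m,cv2.RETR_EXTERNAL,cv2.CHAIN_APPROX_NONE);c=max(cs,key=cv2.contourArea)
q=np.array([ray(f,*x[0],.241) for x in c])[:,:2]
(cx,cy),rad=cv2.minEnclosingCircle(q.astype(np.float32));A=np.c_[2*q,np.ones(len(q))];s=np.linalg.lstsq(A,(q**2).sum(1),rcond=None)[0]
print("rim",cx,cy,rad,s[:2],np.sqrt(s[2]+s[0]**2+s[1]**2),np.median(Z[m>0]))
# yellow line in tool frame
hsv=cv2.cvtColor(f["img"],cv2.COLOR_BGR2HSV);k=((hsv[...,0]>18)&(hsv[...,0]<38)&(hsv[...,1]>130)&(hsv[...,2]>90))
k[:235]=0;k[325:]=0;k[:,:275]=0;k[:,300:]=0;v,u=np.nonzero(k);print("line px",u.min(),u.max(),v.min(),v.max())
T=np.eye(4);T[:3,:3]=rotm(st["eef_rot"]).as_matrix();T[:3,3]=st["tcp_pos"]
for h in(st["tcp_pos"][2]+.0203,):
  for uv in((u.mean(),v.min()-.5),(u.mean(),v.max()+.5)):
    print("end",(np.linalg.inv(T)@np.r_[ray(f,*uv,h),1]).round(4))
im=f["img"][120:275,60:220];cv2.imwrite("pics/w2c.png",cv2.resize(im,(640,620)[:1]+(600,),interpolation=cv2.INTER_CUBIC))
E
```

```text
[(array([179.5, 176.7]), np.int32(28)), (array([ 90.6, 226.4]), np.int32(20))]
dots [array([0.53269877, 0.02872573, 0.241     ]), array([ 0.5950796 , -0.01758877,  0.241     ])] [0.56388919 0.00556848 0.241     ] -36.59195650741214
rim 0.5657438039779663 5.5437907576560974e-05 0.04044431820511818 [ 0.56766814 -0.00461138] 0.029370944009982997 0.24135420051569909
line px 282 292 243 320
end [ 0.0198 -0.001  -0.0203  1.    ]
end [-0.0111 -0.001  -0.0203  1.    ]
```

View pics/w2c.png

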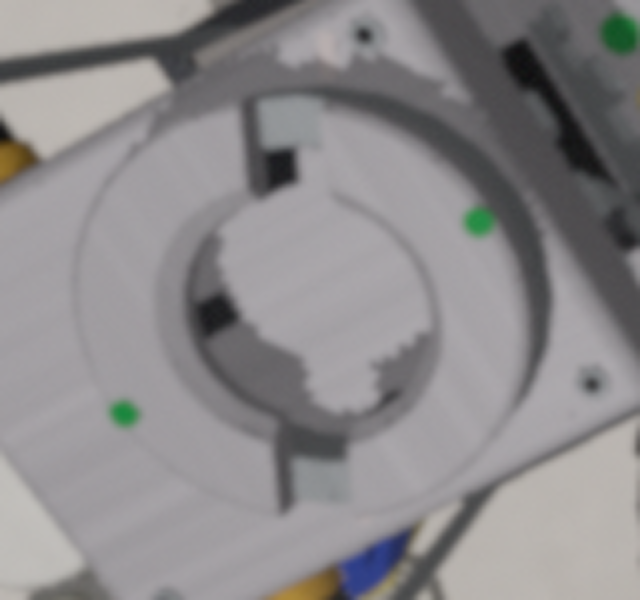

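The crop shows the socket from above, with white bars in the slots at (292,122) and (321,480), green dots at (480,222) and (124,413), and the bore roughly centred at (300,310).

Run:
```python
from meas import *
f=dict(np.load("w2.npz"))
r=lambda x,y:ray(f,60+x/4-.4,120+y*155/600-.4,.241)[:2]
def fit(p):
    q=np.array([r(*x) for x in p]);s=np.linalg.lstsq(np.c_[2*q,np.ones(len(q))],(q**2).sum(1),rcond=None)[0]
    print(s[:2].round(4),np.sqrt(s[2]+s[0]**2+s[1]**2).round(4))
fit([(75,290),(130,430),(110,190),(250,510),(215,120)])
fit([(157,300),(250,195),(340,197),(425,260),(440,320),(190,390),(275,435)])
a,b=r(292,122),r(321,480);print("bars",a,b,(a+b)/2,np.linalg.norm(a-b),np.degrees(np.arctan2(*(a-b)[::-1])))
```

```text
[0.565  0.0055] 0.0393
[0.5637 0.0059] 0.0251
bars [ 0.52939716 -0.00721676] [0.59273496 0.01965686] [0.56106606 0.00622005] 0.06880311495278446 -157.00896110477868
```

Run:
```python
from h import *
plan([((.5674,.0084,.350),down(203.4),5)])
```

```text
[[-0.007, -0.11, 0.01, 0, 0, 0.0017], [-0.008, -0.11, 0.009, 0, 0, 0.0017], [-0.009, -0.111, 0.01, 0, -0.0001, 0.0017], [-0.009, -0.11, 0.01, 0, 0, 0.0017], [-0.01, -0.11, 0.01, 0, 0, 0.0017]]
```

Call:
jog_arm([
  [-0.007,-0.11,0.009,0,0,0.0017],
  [-0.008,-0.11,0.009,0,0,0.0017],
  [-0.009,-0.111,0.009,0,0,0.0017],
  [-0.009,-0.11,0.009,0,0,0.0017],
  [-0.01,-0.11,0.01,0,0,0.0017],
])

```text
time: 6.85
tcp_pos: [0.569, 0.0059, 0.3502]
eef_rot: [3.141, -0.0, -2.733]
ft_force: [0.9, 0.5, -2.5]
width: 0.166
finger_force: 78.4
```

Call:
jog_arm([
  [0,0,0.01,0,0,0],
  [0,0,0.01,0,0,0],
  [0,0,0.01,0,0,0],
  [0,0,0,0,0,0],
  [0,0,0,0,0,0],
])

```text
time: 7.35
tcp_pos: [0.568, 0.0086, 0.3447]
eef_rot: [-3.142, 0.0, -2.731]
ft_force: [-0.6, -0.8, -3.1]
width: 0.169
finger_force: 78.3
```

Run:
```python
from h import *
s=manip.state();print(s["tcp_pos"],np.degrees(s["eef_rot"]))
a=[grab("scene")["img"][120:260,215:375],grab("top")["img"][140:240,270:380]]
cv2.imwrite("pics/ab.png",np.hstack([cv2.resize(a[0],(400,350),interpolation=3),cv2.resize(a[1],(385,350),interpolation=3)]))
```

```text
[0.56801965 0.00855014 0.34468564] [-1.79997966e+02  8.23218927e-03 -1.56469132e+02]
```

View pics/ab.png

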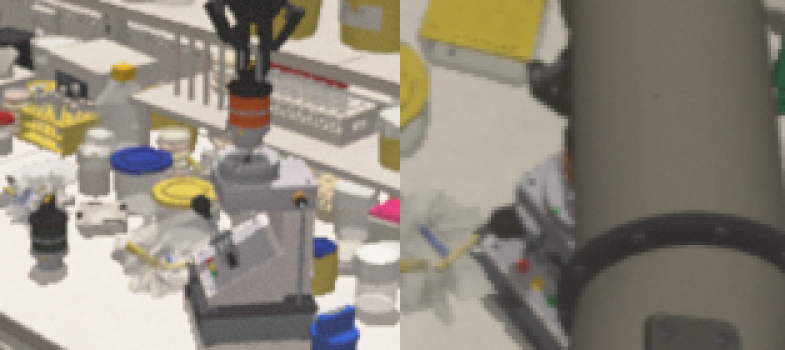

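The scene view shows the orange cartridge held just above the socket and centred over it.

Call:
jog_arm([
  [0,0,0.018,0,0,0],
  [0,0,0.018,0,0,0],
  [0,0,0.018,0,0,0],
  [0,0,0.018,0,0,0],
  [0,0,0.018,0,0,0],
])

```text
time: 7.95
tcp_pos: [0.5681, 0.008, 0.3261]
eef_rot: [3.141, -0.0, -2.732]
ft_force: [0.8, -0.3, -1.8]
width: 0.167
finger_force: 78.3
```

Call:
jog_arm([
  [0,0,0.01,0,0,0],
  [0,0,0.01,0,0,0],
  [0,0,0.01,0,0,0],
  [0,0,0.01,0,0,0],
  [0,0,0,0,0,0],
])

```text
time: 8.45
tcp_pos: [0.568, 0.008, 0.3183]
eef_rot: [3.141, -0.0, -2.732]
ft_force: [0.9, 0.5, -2.0]
width: 0.167
finger_force: 78.3
```

Call:
jog_arm([
  [0,0,0.014,0,0,0],
  [0,0,0.014,0,0,0],
  [0,0,0.014,0,0,0],
  [0,0,0.007,0,0,0],
  [0,0,0,0,0,0],
])

```text
time: 8.95
tcp_pos: [0.5681, 0.0081, 0.3087]
eef_rot: [3.141, 0.0, -2.732]
ft_force: [0.6, 0.3, -3.0]
width: 0.165
finger_force: 78.3
```

Call:
jog_arm([
  [0,0,0.004,0,0,0],
  [0,0,0.004,0,0,0],
  [0,0,0.004,0,0,0],
  [0,0,0.002,0,0,0],
  [0,0,0,0,0,0],
])

```text
time: 9.45
tcp_pos: [0.5687, 0.0086, 0.3082]
eef_rot: [-3.14, 0.002, -2.731]
ft_force: [-7.4, 1.6, 23.4]
width: 0.168
finger_force: 82.0
```

Call:
jog_arm([
  [0,-0.0025,-0.006,0,0,0.035],
  [0,-0.0025,0,0,0,0.035],
  [0,-0.0025,0,0,0,0.035],
  [0,-0.0025,0,0,0,0.035],
  [0,-0.0025,0,0,0,0.035],
])

```text
time: 9.95
tcp_pos: [0.5694, 0.0055, 0.3083]
eef_rot: [3.142, 0.003, 2.997]
ft_force: [1.2, -1.0, 6.8]
width: 0.17
finger_force: 79.7
```

Call:
jog_arm([
  [0,-0.0025,0,0,0,0.035],
  [0,-0.0025,0,0,0,0.035],
  [0,-0.0025,0,0,0,0.035],
  [0,-0.0025,0,0,0,0.03],
  [0,0,0,0,0,0.02],
])

```text
time: 10.45
tcp_pos: [0.568, 0.0027, 0.3081]
eef_rot: [-3.14, 0.001, 2.511]
ft_force: [-6.3, -7.9, 12.4]
width: 0.172
finger_force: 80.5
```

Run:
```python
from h import *
s=manip.state();print(s["tcp_pos"],np.degrees(s["eef_rot"]),s["moment"],s["ft_force"])
```

```text
[0.56802206 0.00267583 0.30805053] [-1.79934272e+02  8.57280049e-02  1.43844073e+02] [-2.34069853  2.29787991  0.53222255] [-6.3103664  -7.88597621 12.35906306]
```

Yaw is 143.8°; the stop should be near 143.4°. I press a bit further to confirm it.

Call:
jog_arm([
  [0,0,0,0,0,0.015],
  [0,0,0,0,0,0.01],
  [0,0,0,0,0,0],
  [0,0,0,0,0,0],
  [0,0,0,0,0,0],
])

```text
time: 10.95
tcp_pos: [0.5674, 0.0022, 0.3081]
eef_rot: [-3.139, 0.001, 2.436]
ft_force: [-8.9, -9.0, 14.5]
width: 0.165
finger_force: 86.7
```

Run:
```python
from h import *
s=manip.state();print(s["tcp_pos"],np.degrees(s["eef_rot"]),s["moment"],s["ft_force"])
```

```text
[0.56738661 0.00219924 0.30805692] [-1.79850639e+02  6.67645326e-02  1.39592911e+02] [-2.28995694  2.85301186  1.4920063 ] [-8.9255033  -9.04072074 14.48203614]
```

Call:
jog_arm([
  [0,0,0,0,0,0],
  [0,0,0,0,0,0],
  [0,0,0,0,0,0],
  [0,0,0,0,0,0],
  [0,0,-0.02,0,0,0],
], gripper=-1)

```text
time: 11.45
tcp_pos: [0.5678, 0.0038, 0.3108]
eef_rot: [-3.141, -0.001, 2.436]
ft_force: [-0.5, -0.7, -0.7]
width: 0.993
finger_force: 0.0
```

Call:
jog_arm([
  [0,0,-0.12,0,0,0],
  [0,0,-0.15,0,0,0],
  [0,0,-0.15,0,0,0],
  [0,0,-0.15,0,0,0],
  [0,0,0,0,0,0],
])

```text
time: 11.95
tcp_pos: [0.5691, 0.0042, 0.4294]
eef_rot: [3.138, 0.004, 2.436]
ft_force: [-0.3, 0.3, -0.4]
width: 0.999
finger_force: 0.0
```

Run:
```python
from meas import *
s=manip.state();print(s["tcp_pos"],np.degrees(s["eef_rot"]),s["joints"].round(2))
f=grab("wrist");np.savez("w3.npz",**f);cv2.imwrite("pics/w3.png",f["img"])
hsv=cv2.cvtColor(f["img"],cv2.COLOR_BGR2HSV)
m=((hsv[...,0]>18)&(hsv[...,0]<38)&(hsv[...,1]>130)&(hsv[...,2]>90)).astype(np.uint8)
n,l,st,c=cv2.connectedComponentsWithStats(m)
for i in range(1,n):
    if st[i,4]<60: continue
    v,u=np.nonzero(l==i);d=cv2.fitLine(np.c_[u,v].astype(np.float32),cv2.DIST_L2,0,.01,.01).ravel();h=.3285
    a=ray(f,d[2]-20*d[0],d[3]-20*d[1],h);b=ray(f,d[2]+20*d[0],d[3]+20*d[1],h)
    print(st[i],ray(f,*c[i],h).round(4),np.degrees(np.arctan2(*(b-a)[1::-1])),np.median(pts(f)[v,u,2]))
```

```text
[0.56912795 0.00416498 0.4294398 ] [179.77368384   0.24443363 139.58542389] [ 0.28  0.16 -0.46  1.54  0.07  1.44  0.68]
[349  17  11  23 172] [0.5128 0.1055 0.3285] 128.2941745993204 0.07239325856173662
[ 441   56   82   84 5230] [0.596  0.1418 0.3285] 99.61986795146699 0.08834446927867268
[ 425  153   93   88 3951] [0.6471 0.1019 0.3285] 93.06439740176114 0.0690103944481798
[279 174   8  45 159] [0.5639 0.0056 0.3285] -36.774277325004775 0.330085463226072
[338 209   6  14  63] [0.6003 0.0266 0.3285] -36.409007977181844 0.207360031958648
[231 215   6  14  69] [ 0.5563 -0.0318  0.3285] -37.72889797000887 0.20704249340822511
```

View pics/w3.png

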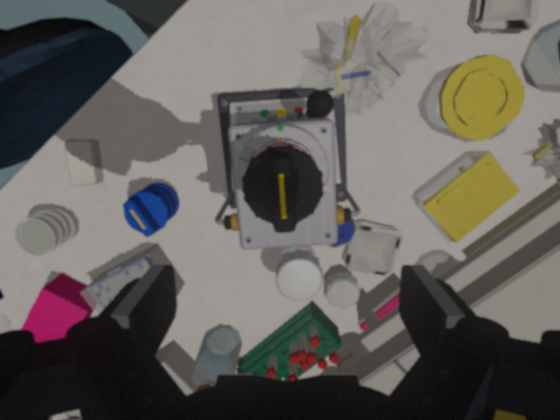

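The wrist view shows the cartridge seated with its line along the dryer's x axis (-36.8°), so it is at the stop. The knob is at (319,103). Next is the lever.

```bash
cat >> h.py <<'E'
D=np.array([.5639,.0056,0]);Rd=R.from_euler("z",-36.7,degrees=True)
def knob(a,l): return D+Rd.apply(np.array([-.004,0,.067])+(.11+l)*(np.cos(a)*np.array([-.5,0,.866])-np.sin(a)*np.array([0,1,0])))
def lrot(a,t=38):
    c,s=np.cos(np.radians(t)),np.sin(np.radians(t))
    R0=R.from_matrix(np.array([[-c,0,-s],[0,1,0],[s,0,-c]]).T)
    return Rd*R.from_rotvec(a*np.array([.866,0,.5]))*R0
def lpose(a,l,back=0,t=38,f=1.):
    r=lrot(a*f,t);return knob(a,l)+r.as_matrix()[:,2]*(manip.grip_point_offset-back),r
def project(f,p):
    P=np.array(f["pose"]);c=P[:3,:3].T@(p-P[:3,3]);return f["cx"]+f["fx"]*c[0]/-c[2],f["cy"]-f["fy"]*c[1]/-c[2]
E
python3 - <<'E'
from h import *
f=dict(np.load("w3.npz"));k=knob(-.4,0);print(k,ray(f,319,103,k[2]),project(f,k))
r=lrot(-.4);print(lpose(-.4,0,.1)[0],lpose(-.4,0)[0])
w1=D+Rd.apply([-.20,.10,.37]);p2,_=lpose(-.4,0,.1)
plan([(w1,r,12),(p2,r,6)])
E
```

```text
[0.54567614 0.07261008 0.15474027] [0.54445806 0.07232001 0.15474027] (np.float64(319.92300393508134), np.float64(103.71332809219804))
[0.5268285  0.12576065 0.21330198] [0.55001133 0.0603848  0.14127036]
[[0.088, 0.035, 0.024, 0.0101, -0.0176, 0.0004], [0.089, 0.036, 0.017, 0.0101, -0.0176, 0.0004], [0.09, 0.037, 0.012, 0.0101, -0.0177, 0.0004], [0.09, 0.036, 0.005, 0.0101, -0.0176, 0.0004], [0.091, 0.036, 0, 0.0101, -0.0176, 0.0004]]
[[0.09, 0.036, -0.007, 0.0101, -0.0176, 0.0004], [0.09, 0.036, -0.013, 0.0101, -0.0177, 0.0004], [0.089, 0.035, -0.019, 0.01, -0.0176, 0.0004], [0.088, 0.034, -0.026, 0.0101, -0.0176, 0.0004], [0.086, 0.034, -0.031, 0.0101, -0.0176, 0.0004]]
[[0.085, 0.032, -0.036, 0.0101, -0.0176, 0.0004], [0.082, 0.031, -0.043, 0.0101, -0.0177, 0.0003], [0.015, 0.04, 0.15, 0, 0, 0.0], [0.015, 0.04, 0.149, 0, 0, 0.0], [0.016, 0.04, 0.15, 0, 0, 0.0]]
[[0.015, 0.04, 0.15, 0, 0, 0.0], [0.015, 0.041, 0.15, 0, 0, 0.0], [0.015, 0.04, 0.149, 0, 0, 0.0]]
```

Call:
jog_arm([
  [0.088,0.035,0.024,0.01,-0.0176,0],
  [0.089,0.036,0.017,0.01,-0.0176,0],
  [0.09,0.037,0.012,0.01,-0.0176,0],
  [0.09,0.036,0.005,0.01,-0.0176,0],
  [0.091,0.036,0,0.01,-0.0176,0],
])

```text
time: 12.5
tcp_pos: [0.5231, 0.088, 0.4008]
eef_rot: [-2.979, 0.278, 2.459]
ft_force: [0.6, 0.4, 0.1]
width: 0.998
finger_force: 0.0
```

Call:
jog_arm([
  [0.09,0.036,-0.007,0.01,-0.0176,0],
  [0.09,0.036,-0.013,0.01,-0.0176,0],
  [0.089,0.035,-0.019,0.01,-0.0176,0],
  [0.088,0.034,-0.026,0.01,-0.0176,0],
  [0.086,0.034,-0.031,0.01,-0.0176,0],
])

```text
time: 13.0
tcp_pos: [0.4786, 0.1715, 0.3775]
eef_rot: [-2.79, 0.545, 2.536]
ft_force: [0.4, -0.5, -0.3]
width: 0.998
finger_force: 0.0
```

Call:
jog_arm([
  [0.085,0.032,-0.036,0.01,-0.0176,0],
  [0.082,0.031,-0.043,0.01,-0.0176,0],
  [0,0,0,0,0,0],
  [0,0,0,0,0,0],
  [0,0,0,0,0,0],
])

```text
time: 13.5
tcp_pos: [0.4615, 0.2037, 0.3685]
eef_rot: [-2.7, 0.644, 2.585]
ft_force: [-0.6, 0.2, 0.4]
width: 1.003
finger_force: 0.0
```

Run:
```python
from h import *
s=manip.state();print(s["tcp_pos"],s["joints"].round(2))
r=lrot(-.4);p2,_=lpose(-.4,0,.1)
print(D+Rd.apply([-.20,.10,.37]),np.degrees((rotm(s["eef_rot"]).inv()*r).as_rotvec()))
plan([(p2,r,7)])
```

```text
[0.46148214 0.20370284 0.3685178 ] [-0.36  0.29 -0.72  1.76  0.72  1.74 -0.34]
[0.46330739 0.20530259 0.37      ] [ 0.34298993 -0.05615723  0.80681948]
[[0.011, 0.035, 0.127, 0.0003, 0, 0.0006], [0.012, 0.035, 0.128, 0.0002, -0.0001, 0.0007], [0.011, 0.036, 0.127, 0.0003, 0, 0.0006], [0.012, 0.035, 0.127, 0.0003, -0.0001, 0.0007], [0.012, 0.036, 0.127, 0.0003, 0, 0.0006]]
[[0.012, 0.035, 0.127, 0.0002, -0.0001, 0.0006], [0.012, 0.036, 0.127, 0.0003, 0, 0.0007]]
```

Call:
jog_arm([
  [0.011,0.035,0.127,0,0,0],
  [0.012,0.035,0.128,0,0,0],
  [0.011,0.036,0.127,0,0,0.001],
  [0.012,0.035,0.127,0,0,0.001],
  [0.012,0.036,0.127,0,0,0.002],
])

```text
time: 14.0
tcp_pos: [0.5087, 0.1473, 0.2574]
eef_rot: [-2.71, 0.65, 2.568]
ft_force: [-0.0, 0.8, -0.1]
width: 1.001
finger_force: 0.0
```

Call:
jog_arm([
  [0.012,0.035,0.127,0,0,0],
  [0.012,0.036,0.127,0,0,0],
  [0,0,0,0,0,0],
  [0,0,0,0,0,0],
  [0,0,0,0,0,0],
])

```text
time: 14.5
tcp_pos: [0.5269, 0.1277, 0.2146]
eef_rot: [-2.711, 0.651, 2.57]
ft_force: [0.2, -0.1, -0.5]
width: 1.001
finger_force: 0.0
```

Run:
```python
from h import *
s=manip.state();print(s["tcp_pos"],s["joints"].round(2));p,r=lpose(-.4,0)
f=grab("wrist");cv2.imwrite("pics/w4.png",f["img"]);np.savez("w4.npz",**f);print(project(f,knob(-.4,0)))
plan([(p,r,8)])
```

```text
[0.52690217 0.12766749 0.21456804] [-0.27  0.45 -0.63  1.92  0.89  1.46 -0.45]
(np.float64(283.7267511642717), np.float64(210.84431741904322))
[[0, -0.001, 0.064, 0.0003, 0, 0.0], [0, -0.001, 0.064, 0.0003, 0, 0.0001], [0, -0.001, 0.064, 0.0004, 0, 0.0], [0, -0.001, 0.063, 0.0003, 0, 0.0001], [0, -0.001, 0.064, 0.0003, 0, 0.0]]
[[0, 0, 0.064, 0.0003, 0, 0.0001], [0, -0.001, 0.064, 0.0004, 0, 0.0], [0, -0.001, 0.064, 0.0003, 0, 0.0]]
```

View pics/w4.png

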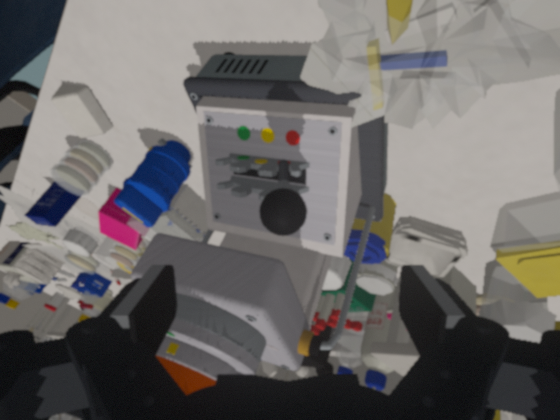

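The wrist view shows the knob at (283,212) as predicted, the lever in the red notch, and the head to the lower left at (220,290).

Run:
```python
from h import *
for t in(34,38,40):
 for a,l in((-.4,0),(-.4,.018),(0,.018),(0,0),(.4,0)):
  p,r=lpose(a,l,t=t)
  q=[]
  for z in np.arange(.0727,.3,.01):
   for x in np.linspace(-.043,.043,9):
    for y in np.linspace(-.043,.043,9): q.append(p+r.apply([x,y,-z]))
  q=Rd.inv().apply(np.array(q)-D)
  dx=np.maximum(0,-.042-q[:,0]);dy=np.maximum(0,abs(q[:,1])-.05);dz=np.maximum(0,np.maximum(.179-q[:,2],q[:,2]-.217))
  h=np.sqrt(dx**2+dy**2+dz**2).min()
  c=np.hypot(q[:,0],q[:,1])-.041; dc=np.sqrt(np.maximum(0,c)**2+np.maximum(0,q[:,2]-.33)**2).min()
  print(t,a,l,h.round(4),dc.round(4))
```

```text
34 -0.4 0 0.0107 0.0199
34 -0.4 0.018 0.0284 0.0304
34 0 0.018 0.0361 0.0215
34 0 0 0.0182 0.0125
34 0.4 0 0.0107 0.0199
38 -0.4 0 0.0147 0.0246
38 -0.4 0.018 0.0316 0.0351
38 0 0.018 0.0392 0.0264
38 0 0 0.0217 0.0174
38 0.4 0 0.0147 0.0246
40 -0.4 0 0.0168 0.0269
40 -0.4 0.018 0.0333 0.0374
40 0 0.018 0.0408 0.0288
40 0 0 0.0236 0.0198
40 0.4 0 0.0168 0.0269
```

Call:
jog_arm([
  [0,-0.001,0.064,0,0,0],
  [0,-0.001,0.064,0,0,0],
  [0,-0.001,0.064,0,0,0],
  [0,-0.001,0.064,0,0,0],
  [0,-0.001,0.064,0,0,0],
])

```text
time: 15.05
tcp_pos: [0.5413, 0.0838, 0.1663]
eef_rot: [-2.708, 0.65, 2.572]
ft_force: [-0.4, 0.7, 0.4]
width: 1.001
finger_force: 0.0
```

Call:
jog_arm([
  [0,-0.001,0.064,0,0,0],
  [0,-0.001,0.064,0,0,0],
  [0,-0.001,0.064,0,0,0],
  [0,0,0,0,0,0],
  [0,0,0,0,0,0],
])

```text
time: 15.55
tcp_pos: [0.5498, 0.0595, 0.1397]
eef_rot: [-2.709, 0.65, 2.571]
ft_force: [-0.1, 0.8, 0.3]
width: 1.002
finger_force: 0.0
```

Call:
jog_arm([
  [0,0,0,0,0,0],
  [0,0,0,0,0,0],
  [0,0,0,0,0,0],
  [0,0,0,0,0,0],
  [0,0,0,0,0,0],
], gripper=1, squeeze=40)

```text
time: 16.05
tcp_pos: [0.55, 0.0599, 0.1401]
eef_rot: [-2.71, 0.65, 2.572]
ft_force: [-1.2, 2.4, 3.1]
width: 0.327
finger_force: 39.0
```

Run:
```python
from h import *
s=manip.state();print(s["tcp_pos"],lpose(-.4,0)[0],s["ft_force"],s["width"])
P=lambda a,l:lpose(a,l)
print("lift");plan([(*P(-.4,.018),4)])
p,r=P(-.4,.018);print("swing");w=[]
for a in np.linspace(-.4,0,7)[1:]: w.append((*P(a,.018),1))
plan(w,p,r)
```

```text
[0.54997514 0.05993588 0.14011083] [0.55001133 0.0603848  0.14127036] [-1.20938606  2.36234964  3.11447091] 0.3272484602429847
lift
[[-0.004, 0, -0.024, 0.0006, 0, 0.0002], [-0.004, 0, -0.023, 0.0006, 0, 0.0001], [-0.003, 0, -0.024, 0.0005, 0, 0.0002], [-0.004, 0, -0.024, 0.0006, 0, 0.0002]]
swing
[[0, -0.036, 0.001, -0.021, 0, 0.003], [0, -0.037, 0.001, -0.021, 0, 0.0029], [0, -0.036, 0.002, -0.021, 0, 0.003], [0.001, -0.037, 0.001, -0.0211, 0, 0.0029], [0, -0.036, 0.001, -0.021, 0, 0.003]]
[[0, -0.037, 0.001, -0.021, 0, 0.0029]]
```

Call:
jog_arm([
  [-0.003,0,-0.023,0,0,0],
  [-0.003,0,-0.023,0,0,0],
  [-0.003,0,-0.023,0,0,0],
  [-0.003,0,-0.023,0,0,0],
  [0,0,0,0,0,0],
])

```text
time: 16.55
tcp_pos: [0.5471, 0.0709, 0.1551]
eef_rot: [-2.709, 0.65, 2.571]
ft_force: [1.7, -1.1, -3.9]
width: 0.323
finger_force: 39.6
```

Run:
```python
from h import *
s=manip.state();print(s["tcp_pos"],lpose(-.4,.018)[0],s["ft_force"],s["width"],s["finger_force"])
```

```text
[0.5471237  0.07088841 0.15506049] [0.54755405 0.07095891 0.15562786] [ 1.74079858 -1.13085425 -3.87197944] 0.32312567114990703 39.64541137218475
```

Call:
jog_arm([
  [0,-0.036,0.001,-0.021,0,0.003],
  [0,-0.037,0.001,-0.021,0,0.003],
  [0,-0.036,0.002,-0.021,0,0.003],
  [0,-0.037,0.001,-0.021,0,0.003],
  [0,-0.036,0.001,-0.021,0,0.003],
])

```text
time: 17.05
tcp_pos: [0.5226, 0.0445, 0.1619]
eef_rot: [-3.077, 0.662, 2.514]
ft_force: [3.8, -0.7, -3.8]
width: 0.326
finger_force: 39.8
```

Call:
jog_arm([
  [0,-0.037,0.001,-0.021,0,0.003],
  [0,0,0,0,0,0],
  [0,0,0,0,0,0],
  [0,0,0,0,0,0],
  [0,0,0,0,0,0],
])

```text
time: 17.55
tcp_pos: [0.5188, 0.0392, 0.1618]
eef_rot: [3.137, 0.661, 2.503]
ft_force: [1.1, -1.1, -4.7]
width: 0.327
finger_force: 40.1
```

Run:
```python
from h import *
s=manip.state();p,r=lpose(0,.018);print(s["tcp_pos"],p,s["ft_force"],s["width"],s["finger_force"])
print("dryer err mm",Rd.inv().apply(s["tcp_pos"]-p)*1000,np.degrees((rotm(s["eef_rot"]).inv()*r).as_rotvec()))
plan([(*lpose(0,0),5)])
```

```text
[0.5187676  0.03916415 0.16176318] [0.51860999 0.03935813 0.1631122 ] [ 1.14912589 -1.08889463 -4.71443851] 0.32656949768350246 40.064032673835754
dryer err mm [ 0.24229296 -0.06134209 -1.34902292] [ 0.31358162 -0.10268379  0.07355308]
[[0.002, 0, 0.017, 0.0003, -0.0001, 0.0001], [0.002, 0, 0.016, 0.0004, -0.0001, 0.0001], [0.002, 0, 0.017, 0.0003, -0.0001, 0.0], [0.001, 0, 0.016, 0.0004, -0.0002, 0.0001], [0.002, 0, 0.017, 0.0003, -0.0001, 0.0001]]
```

Call:
jog_arm([
  [0.002,0,0.017,0,0,0],
  [0.003,0,0.017,0,0,0],
  [0.002,0,0.017,0,0,0],
  [0.003,0,0.017,0,0,0],
  [0.002,0,0.017,0,0,0],
])

```text
time: 18.05
tcp_pos: [0.5255, 0.0336, 0.1468]
eef_rot: [3.136, 0.662, 2.502]
ft_force: [2.2, 1.8, -3.2]
width: 0.326
finger_force: 40.1
```

Call:
jog_arm([
  [0,0,0.004,0,0,0],
  [0,0,0,0,0,0],
  [0,0,0,0,0,0],
  [0,0,0,0,0,0],
  [0,0,0,0,0,0],
])

```text
time: 18.55
tcp_pos: [0.5258, 0.0334, 0.1466]
eef_rot: [3.136, 0.662, 2.502]
ft_force: [-1.8, 3.0, 3.2]
width: 0.326
finger_force: 40.6
```

Run:
```python
from h import *
s=manip.state();p,r=lpose(0,0);print(s["time"],s["tcp_pos"],s["ft_force"],s["width"],s["finger_force"])
print("dryer err mm",Rd.inv().apply(s["tcp_pos"]-p)*1000)
```

```text
18.55 [0.52581664 0.03342575 0.14662347] [-1.8486358   3.02644807  3.17910052] 0.3261333642127916 40.63483715057373
dryer err mm [ 0.32345339 -0.44956005 -0.90073388]
```

Call:
jog_arm([
  [0,0,0,0,0,0],
  [0,0,0,0,0,0],
  [0,0,0,0,0,0],
  [0,0,0,0,0,0],
  [0,0,0,0,0,0],
])

```text
time: 19.05
tcp_pos: [0.5258, 0.0333, 0.1466]
eef_rot: [3.136, 0.662, 2.502]
ft_force: [-2.4, 4.3, 4.6]
width: 0.33
finger_force: 40.8
```

Call:
jog_arm([
  [0,0,0,0,0,0],
  [0,0,0,0,0,0],
  [0,0,0,0,0,0],
  [0,0,0,0,0,0],
  [0,0,0,0,0,0],
])

```text
time: 19.55
tcp_pos: [0.5258, 0.0333, 0.1466]
eef_rot: [3.136, 0.662, 2.502]
ft_force: [-2.2, 4.1, 5.3]
width: 0.327
finger_force: 40.8
```

Call:
jog_arm([
  [0,0,0,0,0,0],
  [0,0,0,0,0,0],
  [0,0,0,0,0,0],
  [0,0,0,0,0,0],
  [0,0,0,0,0,0],
])

```text
time: 20.05
tcp_pos: [0.5258, 0.0334, 0.1466]
eef_rot: [3.136, 0.662, 2.502]
ft_force: [-1.5, 4.1, 5.2]
width: 0.324
finger_force: 40.8
```

Call:
jog_arm([
  [0,0,0,0,0,0],
  [0,0,0,0,0,0],
  [0,0,0,0,0,0],
  [0,0,0,0,0,0],
  [0,0,0,0,0,0],
])

```text
time: 20.55
tcp_pos: [0.5258, 0.0334, 0.1466]
eef_rot: [3.136, 0.662, 2.502]
ft_force: [-1.1, 4.2, 5.1]
width: 0.327
finger_force: 40.8
```

Call:
jog_arm([
  [0,0,0,0,0,0],
  [0,0,0,0,0,0],
  [0,0,0,0,0,0],
  [0,0,0,0,0,0],
  [0,0,0,0,0,0],
])

```text
time: 21.05
tcp_pos: [0.5258, 0.0334, 0.1466]
eef_rot: [3.136, 0.662, 2.502]
ft_force: [-1.5, 5.0, 5.1]
width: 0.322
finger_force: 40.8
```

Call:
jog_arm([
  [0,0,0,0,0,0],
  [0,0,0,0,0,0],
  [0,0,0,0,0,0],
  [0,0,0,0,0,0],
  [0,0,0,0,0,0],
])

```text
time: 21.55
tcp_pos: [0.5258, 0.0334, 0.1466]
eef_rot: [3.136, 0.662, 2.502]
ft_force: [-1.7, 4.8, 5.1]
width: 0.327
finger_force: 40.8
```

Call:
jog_arm([
  [0,0,0,0,0,0],
  [0,0,0,0,0,0],
  [0,0,0,0,0,0],
  [0,0,0,0,0,0],
  [0,0,0,0,0,0],
])

```text
time: 22.05
tcp_pos: [0.5258, 0.0334, 0.1466]
eef_rot: [3.136, 0.662, 2.502]
ft_force: [-1.8, 3.9, 5.6]
width: 0.324
finger_force: 40.8
```

Run:
```python
from h import *
print("lift");plan([(*lpose(0,.018),5)])
p,r=lpose(0,.018);w=[]
for a in np.linspace(0,.4,7)[1:]: w.append((*lpose(a,.018),1))
plan(w,p,r)
```

```text
lift
[[-0.003, 0.001, -0.019, 0.0004, -0.0001, 0.0001], [-0.003, 0, -0.019, 0.0004, -0.0001, 0.0], [-0.002, 0.001, -0.018, 0.0004, 0, 0.0001], [-0.003, 0, -0.019, 0.0004, -0.0001, 0.0], [-0.003, 0.001, -0.019, 0.0004, -0.0001, 0.0001]]
[[0, -0.036, 0.001, -0.021, 0, 0.003], [0, -0.037, 0.001, -0.021, 0, 0.0029], [0, -0.036, 0.002, -0.021, 0, 0.003], [0.001, -0.037, 0.001, -0.0211, 0, 0.0029], [0, -0.036, 0.001, -0.021, 0, 0.003]]
[[0, -0.037, 0.001, -0.021, 0, 0.0029]]
```

Call:
jog_arm([
  [-0.003,0,-0.019,0,0,0],
  [-0.003,0,-0.019,0,0,0],
  [-0.002,0,-0.019,0,0,0],
  [-0.003,0,-0.019,0,0,0],
  [-0.002,0,-0.019,0,0,0],
])

```text
time: 22.55
tcp_pos: [0.5177, 0.0388, 0.1633]
eef_rot: [3.136, 0.662, 2.502]
ft_force: [2.0, -0.2, -3.5]
width: 0.323
finger_force: 40.1
```

Call:
jog_arm([
  [0,0,0,0,0,0],
  [0,-0.036,0.001,-0.021,0,0.003],
  [0,-0.037,0.001,-0.021,0,0.003],
  [0,-0.036,0.002,-0.021,0,0.003],
  [0,-0.037,0.001,-0.021,0,0.003],
])

```text
time: 23.05
tcp_pos: [0.5064, 0.0198, 0.1583]
eef_rot: [2.934, 0.658, 2.477]
ft_force: [6.2, 4.0, -2.0]
width: 0.325
finger_force: 40.3
```

Call:
jog_arm([
  [0,-0.036,0.001,-0.021,0,0.003],
  [0,-0.037,0.001,-0.021,0,0.003],
  [0,0,0,0,0,0],
  [0,0,0,0,0,0],
  [0,0,0,0,0,0],
])

```text
time: 23.55
tcp_pos: [0.5075, 0.0136, 0.1535]
eef_rot: [2.908, 0.647, 2.479]
ft_force: [-13.5, -3.1, 9.3]
width: 0.327
finger_force: 42.5
```

Run:
```python
from h import *
s=manip.state();p,r=lpose(.4,.018);print(s["tcp_pos"],p,s["ft_force"],s["width"],s["finger_force"])
print("dryer err mm",Rd.inv().apply(s["tcp_pos"]-p)*1000,np.degrees((rotm(s["eef_rot"]).inv()*r).as_rotvec()))
plan([(*lpose(.4,0),5)])
```

```text
[0.50750537 0.01360596 0.15349723] [0.49659523 0.00259241 0.15562786] [-13.49233264  -3.12842532   9.32665208] 0.326526175374175 42.458927035331726
dryer err mm [ 2.1655148  15.35056823 -2.13063028] [-10.10551975  -0.90016776   1.90180611]
[[0.002, -0.011, 0.011, -0.0112, -0.001, 0.0021], [0.003, -0.012, 0.011, -0.0113, -0.001, 0.0021], [0.002, -0.012, 0.011, -0.0112, -0.001, 0.0021], [0.002, -0.012, 0.01, -0.0112, -0.001, 0.0022], [0.002, -0.013, 0.009, -0.0112, -0.001, 0.0021]]
```

Run:
```python
from h import *
s=manip.state();print(s["joints"].round(3),s["qd"].round(3),s["moment"],s["joint_torque"].round(1),s["ft_force"])
p=s["tcp_pos"];r=rotm(s["eef_rot"]);g=p-r.as_matrix()[:,2]*manip.grip_point_offset
k=Rd.inv().apply(g-D)-[-.004,0,.067];zp=np.array([-.5,0,.866]);print("knob angle",np.arctan2(-k[1],k@zp),np.hypot(k[1],k@zp)-.11, k@[.866,0,.5])
f=grab("scene");cv2.imwrite("pics/s5.png",cv2.resize(f["img"][90:290,180:420],(780,600)))
```

```text
[ 0.572  0.195 -1.058  2.459  1.564  0.596 -0.826] [-0.014 -0.001  0.009  0.005  0.001  0.003  0.001] [-0.6590474   1.47004172 -0.74995996] [ -0.  -36.   -5.9 -35.6   2.9   0.7  -0.1] [-13.49233264  -3.12842532   9.32665208]
knob angle 0.26409432520501436 0.010172261137413652 0.001086006275508422
```

View pics/s5.png

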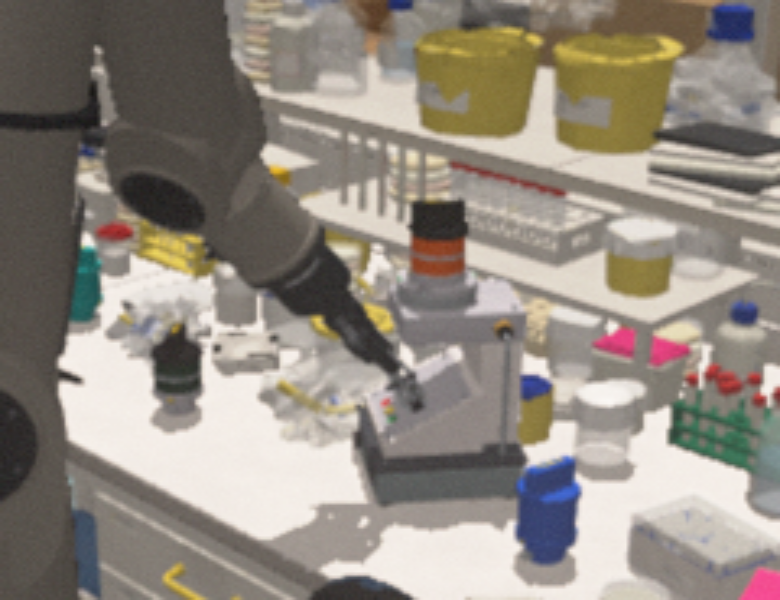

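The scene view shows the arm folded tight at the lever. Joint 4 is at its 2.46 limit, so the wrist must be tipped away from the base for the green notch.

```bash
cat > chk.py <<'E'
from h import *
from scipy.optimize import least_squares
s=manip.state()
dn=[np.pi,0,0]
dat=[((.29994,-.60423,.23058),dn,1.6066),((.4229,.1639,.0897),dn,2.18),((.51421,.10492,.35919),dn,1.7345),((.56913,.00416,.42944),dn,1.54),
((.46148,.2037,.36852),(-2.7,.644,2.585),1.76),((.5269,.12767,.21457),(-2.711,.651,2.57),1.92),((.50750537,.01360596,.15349723),(2.908,.647,2.479),2.459)]
def wd(p,r,x): w=np.array(p)-x[0]*r.as_matrix()[:,2]-[0,0,x[1]];return w@w
def res(x): return [wd(p,rotm(e),x)-(x[2]+x[3]*np.cos(q)) for p,e,q in dat]
o=least_squares(res,[.2,.35,.4,.35]);print(o.x,np.round(o.fun,4))
x=o.x
def q4(p,r): return np.arccos((wd(p,r,x)-x[2])/x[3])
def clear(p,r):
  q=np.array([p+r.apply([a,b,-z]) for z in np.arange(.0727,.3,.01) for a in np.linspace(-.043,.043,7) for b in np.linspace(-.043,.043,7)])
  q=Rd.inv().apply(q-D)
  dx=np.maximum(0,-.042-q[:,0]);dy=np.maximum(0,abs(q[:,1])-.05);dz=np.maximum(0,np.maximum(.179-q[:,2],q[:,2]-.217))
  c=np.hypot(q[:,0],q[:,1])-.041
  return np.sqrt(dx**2+dy**2+dz**2).min(),np.sqrt(np.maximum(0,c)**2+np.maximum(0,q[:,2]-.33)**2).min()
def lp(a,l,roll,t,back=0):
  r=lrot(roll,t);return knob(a,l)+r.as_matrix()[:,2]*(manip.grip_point_offset-back),r
E
python3 - <<'E'
from chk import *
for t in(30,34,38):
 for ro in(.2,0,-.2,-.4):
  print(t,ro,*[(round(q4(*lp(a,l,ro,t)),3),*np.round(clear(*lp(a,l,ro,t)),3)) for a,l in((.26,.018),(.4,.018),(.4,0))])
E
```

```text
[0.37418344 0.27768024 0.58221595 0.60320588] [ 0.0014  0.0033 -0.0008 -0.0002  0.0009 -0.0036 -0.001 ]
30 0.2 (np.float64(2.395), np.float64(0.026), np.float64(0.018)) (np.float64(2.416), np.float64(0.024), np.float64(0.018)) (np.float64(2.413), np.float64(0.006), np.float64(0.008))
30 0 (np.float64(2.303), np.float64(0.029), np.float64(0.015)) (np.float64(2.328), np.float64(0.023), np.float64(0.012)) (np.float64(2.323), np.float64(0.006), np.float64(0.003))
30 -0.2 (np.float64(2.201), np.float64(0.019), np.float64(0.012)) (np.float64(2.229), np.float64(0.013), np.float64(0.007)) (np.float64(2.222), np.float64(0.0), np.float64(0.0))
30 -0.4 (np.float64(2.095), np.float64(0.008), np.float64(0.009)) (np.float64(2.125), np.float64(0.002), np.float64(0.003)) (np.float64(2.115), np.float64(0.0), np.float64(0.0))
34 0.2 (np.float64(2.428), np.float64(0.029), np.float64(0.023)) (np.float64(2.45), np.float64(0.027), np.float64(0.023)) (np.float64(2.446), np.float64(0.01), np.float64(0.013))
34 0 (np.float64(2.333), np.float64(0.032), np.float64(0.02)) (np.float64(2.359), np.float64(0.026), 
[... 457 characters left out ...]
.459), np.float64(0.032), np.float64(0.028)) (np.float64(2.482), np.float64(0.03), np.float64(0.028)) (np.float64(2.478), np.float64(0.014), np.float64(0.018))
38 0 (np.float64(2.362), np.float64(0.035), np.float64(0.024)) (np.float64(2.388), np.float64(0.029), np.float64(0.022)) (np.float64(2.382), np.float64(0.014), np.float64(0.013))
38 -0.2 (np.float64(2.256), np.float64(0.026), np.float64(0.021)) (np.float64(2.285), np.float64(0.02), np.float64(0.017)) (np.float64(2.277), np.float64(0.007), np.float64(0.009))
38 -0.4 (np.float64(2.147), np.float64(0.015), np.float64(0.019)) (np.float64(2.178), np.float64(0.01), np.float64(0.012)) (np.float64(2.167), np.float64(0.001), np.float64(0.006))
```

Run:
```python
from chk import *
A=lambda a,l,ro:lp(a,l,ro,38)
plan([(*A(.26,.018,.2),2),(*A(.26,.018,0),3)])
p,r=A(.26,.018,0);plan([(*A(a,.018,0),1) for a in(.295,.33,.365,.4)],p,r)
```

```text
[0.37418344 0.27768024 0.58221595 0.60320588] [ 0.0014  0.0033 -0.0008 -0.0002  0.0009 -0.0036 -0.001 ]
[[-0.001, -0.001, -0.02, 0.0035, -0.0023, 0.0011], [0, -0.001, -0.019, 0.0035, -0.0024, 0.0012], [0, -0.006, -0.001, 0.021, 0, -0.003], [0, -0.006, 0, 0.021, 0, -0.0029], [0, -0.006, 0, 0.021, 0, -0.003]]
[[0.001, -0.022, 0.006, 0, 0, 0.0], [0.001, -0.021, 0.007, 0, 0, 0.0], [0.001, -0.021, 0.007, 0, 0, 0.0], [0.001, -0.021, 0.009, 0, 0, 0.0]]
```

Call:
jog_arm([
  [-0.001,-0.001,-0.02,0.0035,-0.002,0.001],
  [0,-0.001,-0.019,0.0035,-0.002,0.001],
  [0,-0.006,-0.001,0.021,0,-0.003],
  [0,-0.006,0,0.021,0,-0.003],
  [0,-0.006,0,0.021,0,-0.003],
], gripper=1, squeeze=25)

```text
time: 24.1
tcp_pos: [0.5016, 0.0143, 0.1604]
eef_rot: [-3.141, 0.661, 2.505]
ft_force: [3.2, 4.2, -3.1]
width: 0.325
finger_force: 39.4
```

Call:
jog_arm([
  [0,0,0,0,0,0],
  [0,0,0,0,0,0],
  [0,0,0,0,0,0],
  [0,0,0,0,0,0],
  [0,0,0,0,0,0],
])

```text
time: 24.6
tcp_pos: [0.5015, 0.0133, 0.1599]
eef_rot: [3.14, 0.661, 2.504]
ft_force: [1.3, 4.7, -5.1]
width: 0.326
finger_force: 39.3
```

```bash
cat > lev.py <<'E'
from chk import *
s=manip.state();print(s["joints"].round(3),s["ft_force"].round(1),s["width"],s["finger_force"])
p=s["tcp_pos"];r=rotm(s["eef_rot"]);g=p-r.as_matrix()[:,2]*manip.grip_point_offset
k=Rd.inv().apply(g-D)-[-.004,0,.067];zp=np.array([-.5,0,.866]);print("angle",np.arctan2(-k[1],k@zp),"lift",np.hypot(k[1],k@zp)-.11, k@[.866,0,.5])
print("rot err",np.degrees((r.inv()*lrot(0)).as_rotvec()).round(2))
E
python3 - <<'E'
from lev import *
plan([(*lp(a,.018,0,38),1) for a in(.295,.33,.365,.4)])
E
```

```text
[0.37418344 0.27768024 0.58221595 0.60320588] [ 0.0014  0.0033 -0.0008 -0.0002  0.0009 -0.0036 -0.001 ]
[ 0.424  0.278 -1.072  2.354  1.273  0.917 -0.643] [ 1.3  4.7 -5.1] 0.32560654566023434 39.293028116226196
angle 0.24593191097196174 lift 0.018135051390820014 0.00010367887959809863
rot err [ 0.21 -0.11  0.13]
[[0.002, -0.03, 0.009, 0.0012, -0.0006, 0.0007], [0.001, -0.022, 0.007, 0, 0, 0.0], [0.001, -0.021, 0.007, 0, 0, 0.0], [0.001, -0.021, 0.008, 0, 0, 0.0]]
```

Call:
jog_arm([
  [0.002,-0.03,0.009,0,0,0],
  [0.001,-0.022,0.007,0,0,0],
  [0.001,-0.021,0.007,0,0,0],
  [0.001,-0.021,0.008,0,0,0],
  [0,0,0,0,0,0],
])

```text
time: 25.1
tcp_pos: [0.4925, -0.0042, 0.1543]
eef_rot: [3.14, 0.661, 2.504]
ft_force: [1.4, 3.5, -3.2]
width: 0.326
finger_force: 37.6
```

Call:
jog_arm([
  [0,0,0,0,0,0],
  [0,0,0,0,0,0],
  [0,0,0,0,0,0],
  [0,0,0,0,0,0],
  [0,0,0,0,0,0],
])

```text
time: 25.6
tcp_pos: [0.4928, -0.0037, 0.1542]
eef_rot: [3.14, 0.661, 2.504]
ft_force: [2.0, 1.8, -3.7]
width: 0.327
finger_force: 37.5
```

Run:
```python
from lev import *
plan([(*lp(.4,0,0,38),5)])
```

```text
[0.37418344 0.27768024 0.58221595 0.60320588] [ 0.0014  0.0033 -0.0008 -0.0002  0.0009 -0.0036 -0.001 ]
[ 0.455  0.261 -1.065  2.386  1.297  0.88  -0.651] [ 2.   1.8 -3.7] 0.32671629357982757 37.546947598457336
angle 0.40164092919406363 lift 0.017906753139413048 -7.358848205359092e-05
rot err [ 0.17 -0.14  0.13]
[[0.002, 0.007, 0.016, 0.0002, -0.0002, 0.0001], [0.002, 0.007, 0.017, 0.0002, -0.0001, 0.0002], [0.002, 0.007, 0.016, 0.0002, -0.0002, 0.0001], [0.003, 0.007, 0.016, 0.0001, -0.0001, 0.0002], [0.002, 0.007, 0.016, 0.0002, -0.0002, 0.0001]]
```

Lever is lifted and over green. Lowering it now.

Call:
jog_arm([
  [0.002,0.007,0.016,0,0,0],
  [0.002,0.007,0.017,0,0,0],
  [0.002,0.007,0.016,0,0,0],
  [0.002,0.007,0.016,0,0,0],
  [0.002,0.007,0.016,0,0,0],
])

```text
time: 26.1
tcp_pos: [0.5027, -0.005, 0.1403]
eef_rot: [-3.138, 0.663, 2.504]
ft_force: [-27.4, 0.2, 32.1]
width: 0.327
finger_force: 42.0
```

Call:
jog_arm([
  [0,0.001,0.004,0,0,0],
  [0,0.001,0.003,0,0,0],
  [0,0,0,0,0,0],
  [0,0,0,0,0,0],
  [0,0,0,0,0,0],
])

```text
time: 26.6
tcp_pos: [0.5031, -0.0056, 0.1394]
eef_rot: [-3.137, 0.664, 2.504]
ft_force: [-32.4, -1.7, 34.7]
width: 0.326
finger_force: 43.1
```

```bash
python3 lev.py
```

```text
[0.37418344 0.27768024 0.58221595 0.60320588] [ 0.0014  0.0033 -0.0008 -0.0002  0.0009 -0.0036 -0.001 ]
[ 0.425  0.324 -1.039  2.378  1.359  0.916 -0.7  ] [-32.4  -1.7  34.7] 0.3263754971819386 43.11781704425812
angle 0.4242364414798211 lift -3.4944046174170684e-05 0.0006402551217014121
rot err [-0.16  0.03  0.14]
```

Call:
jog_arm([
  [-0.001,-0.003,-0.006,0,0,0],
  [0,0,0,0,0,0],
  [0,0,0,0,0,0],
  [0,0,0,0,0,0],
  [0,0,0,0,0,0],
])

```text
time: 27.1
tcp_pos: [0.5028, -0.0051, 0.1399]
eef_rot: [-3.139, 0.662, 2.504]
ft_force: [-14.6, -1.7, 12.7]
width: 0.327
finger_force: 41.0
```

```bash
python3 lev.py
```

```text
[0.37418344 0.27768024 0.58221595 0.60320588] [ 0.0014  0.0033 -0.0008 -0.0002  0.0009 -0.0036 -0.001 ]
[ 0.427  0.321 -1.04   2.378  1.355  0.912 -0.696] [-14.6  -1.7  12.7] 0.3267504883375714 41.00759267807007
angle 0.4199629382663438 lift 0.0005703603008989366 0.00039753317868224114
rot err [-0.06 -0.08  0.12]
```

Call:
jog_arm([
  [0,0,0,0,0,0],
  [0,0,0,0,0,0],
  [0,0,0,0,0,0],
  [0,0,0,0,0,0],
  [0,0,0,0,0,0],
], gripper=-1)

```text
time: 27.6
tcp_pos: [0.5039, -0.0033, 0.1401]
eef_rot: [3.14, 0.661, 2.504]
ft_force: [-0.3, 0.1, 0.2]
width: 0.999
finger_force: 0.0
```

Call:
jog_arm([
  [0,0,-0.1,0,0,0],
  [0,0,-0.1,0,0,0],
  [0,0,-0.1,0,0,0],
  [0,0,-0.1,0,0,0],
  [0,0,-0.1,0,0,0],
])

```text
time: 28.1
tcp_pos: [0.454, 0.0335, 0.2195]
eef_rot: [3.14, 0.661, 2.504]
ft_force: [-0.6, -0.5, 1.1]
width: 1.003
finger_force: 0.0
```

Run:
```python
from lev import *
print(p)
f=grab("wrist");np.savez("w6.npz",**f)
for a,l in((.4,0),(.42,.0),(.4,.012),(.38,0)):print(a,l,np.round(project(f,knob(a,l)),1))
hsv=cv2.cvtColor(f["img"],cv2.COLOR_BGR2HSV);u,v=map(int,project(f,knob(.4,0)))
m=(hsv[...,2]<45).astype(np.uint8);m[:, :u-60]=0;m[:,u+60:]=0;m[:v-60]=0;m[v+60:]=0
m=cv2.morphologyEx(m,cv2.MORPH_OPEN,np.ones((15,15)))
cs,_=cv2.findContours(m,0,1);c=max(cs,key=cv2.contourArea);print(cv2.minEnclosingCircle(c),cv2.contourArea(c))
cv2.imwrite("pics/w6.png",cv2.resize(f["img"][100:330,120:430],(775,575),interpolation=3))
```

```text
[0.37418344 0.27768024 0.58221595 0.60320588] [ 0.0014  0.0033 -0.0008 -0.0002  0.0009 -0.0036 -0.001 ]
[ 0.497  0.006 -1.148  2.359  0.943  0.823 -0.398] [-0.6 -0.5  1.1] 1.0025546995911092 0.0
angle 0.2124278432866505 lift 0.09566774520423076 -0.013630728587545743
rot err [ 0.18 -0.15  0.14]
[0.45395069 0.03354644 0.21953181]
0.4 0 [286.2 211.5]
0.42 0.0 [283.  210.9]
0.4 0.012 [278.4 219.2]
0.38 0 [289.5 212.1]
((285.68865966796875, 207.68211364746094), 22.06897735595703) 1042.5
```

View pics/w6.png

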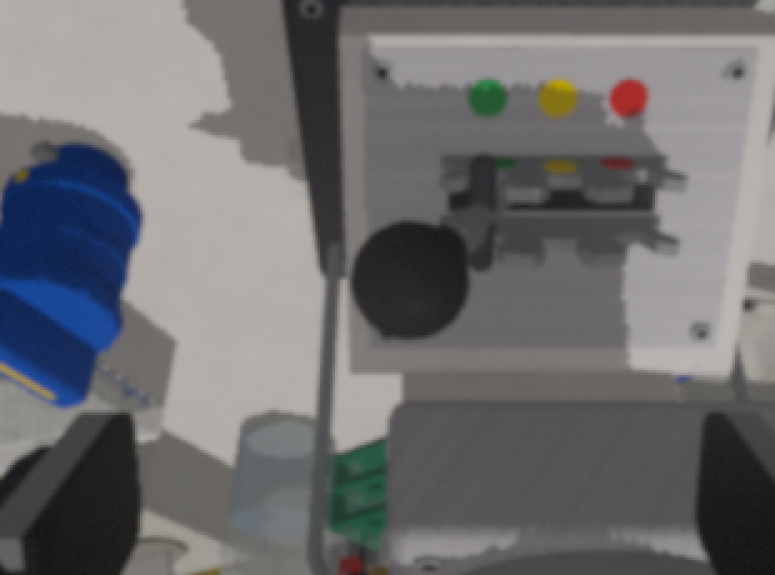

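The wrist view shows the knob at about (284,212), matching the fully lowered run position, with the pin in the green notch. I'll retreat a little further and hand in.

Call:
jog_arm([
  [0,0,-0.08,0,0,0],
  [0,0,-0.08,0,0,0],
  [0,0,-0.08,0,0,0],
  [0,0,0,0,0,0],
  [0,0,0,0,0,0],
])

```text
time: 28.65
tcp_pos: [0.4309, 0.0502, 0.257]
eef_rot: [3.14, 0.662, 2.504]
ft_force: [-0.4, -1.2, 0.0]
width: 1.0
finger_force: 0.0
```

Run:
```python
from h import *
f=grab("wrist")
for a,l in((.4,0),(.4,.012)):print(np.round(project(f,knob(a,l)),1))
print(manip.state()["ft_force"].round(1));print(manip.hand_in())
```

```text
[286.7 192.5]
[280.3 198.1]
[ 0.  -0.8 -0.7]
the job is handed in; nothing more can be done
None
```

The job is handed in: the fresh cartridge is seated flush and twisted to its stop, and the lever went shut, purge (over 3 s), then run, where it is fully down; one possible problem is that lowering into run I pressed down the lever with about 47 N for up to a second before backing off.

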